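Hang the caddy on the bench tool board and lock it with the turnbutton

TASK

Hang the steel caddy by its wooden carry grip on the hook arm of the bench tool board and let go of it. Then turn the wooden turnbutton on the board's top edge until it points straight out over the hook arm, so that the caddy cannot lift off when the board is carried away. Do not knock or shift the other things on the bench.

Things in the scene. Friction and masses are not known exactly. Their poses are not given: they have to be found in the camera images.
- caddy: Loose open steel box, 110 (x) x 70 (y) x 55 mm high, 0.2 to 0.5 kg, upright on the bench. A steel strap at each x end carries a wooden carry grip above the box (see caddy_grip). Opening under the grip: 100 mm wide, 70 mm high from box rim to grip, open right through along y. Origin: centre of the underside, z up. Turned half round about z it is the same.
- caddy_grip (a point): Centre of the underside of the caddy's wooden grip, 125 mm above the caddy's origin; axes as the caddy's. The grip is a bar along x, centred over the box: 100 mm long, 16 mm wide (y), 22 mm high (its top 147 mm above the caddy's underside).
- rack: Fixed upright plywood tool board, 260 mm wide (x), 24 mm thick, 197 mm high, its foot behind it (-y). Its face is the plane y = 0; the hook arm sticks out of the face along +y. Flat tools hang on the face, within 10 mm of it, at x = -120 to -70 and 90 to 120 mm. Origin: on the bench under the middle of the face; z up.
- hook_seat (a point): Point on top of the hook arm, 70 mm out from the board's face; axes as the rack's. The arm is a level round steel rod, 12 mm diameter, at rack x = 0, its upper side 165 mm above the bench, from the face (y = 0) to an upturned tip at y = 136 mm. The caddy's grip may rest anywhere between face and tip.
- hook_tip (a point): Top of the hook's upturned tip (12 mm thick rod), 136 mm out from the face and 18 mm above the arm's upper side, so 183 mm above the bench.
- keeper (a joint): Angle (rad) of the wooden turnbutton, a flat bar 24 mm wide, 10 mm thick on the board's top edge, 32 mm clear above the hook arm, reaching 125 mm from its upright pivot. 0: straight out along rack +y, over the arm (secured). Positive: clockwise from above, to rack +x; starts open, 1.2 to 1.75. Range -0.6 to 1.9, no stop or spring at 0; stays where left (friction 0.07 N m, 1 N at the knob).
- keeper_pivot (a point): The turnbutton's pivot, at its upper side: 12 mm behind the face, in the middle of the board (rack x = 0, y = -12 mm), 207 mm above the bench.
- keeper_knob (a point): Middle of the round upright wooden knob on the turnbutton, 70 mm from the pivot: 14 mm diameter, standing 28 mm above the turnbutton's upper side (from 207 to 235 mm above the bench), this point about 225 mm above the bench. Moves with the turnbutton.
- parts_box: Bystander: loose open steel box without any handle, 110 x 70 x 45 mm high. Origin: centre of its underside.
- glue: Bystander: white bottle with a red cap, 56 mm diameter, 150 mm high. Origin: centre of its underside.
- tape: Bystander: roll of paper tape lying flat, 100 mm outside, 76 mm inside, 25 mm high. Origin: centre of its underside.
- offcut: Bystander: wooden offcut, 60 x 90 x 30 mm high. Origin: centre of its underside.
There are look-alikes about, which are no part of the job. Leave any blue look-alike of the caddy alone.

How it is judged:
By the outcome, as a careful person would: the job done as asked, in the order asked, and still so for the second after the job is handed in, with the robot touching nothing.
It also fails if it takes over 64 s, if anything falls off the work surface, if the arm or the gripper's body presses on something with over 40 N, if the wrist force passes 120 N, or if a joint passes its speed limit or range.

ROBOT

A 6-joint arm with a two-finger parallel gripper is mounted at the origin on the work surface. World frame = base frame: x ahead of the robot, y to its left, z up, the work surface at z = 0. Lengths are in m, angles in rad, forces in N, time in s.
With the tool pointing down it reaches from about 0.375 to 0.9 m from the base axis. Payload 3.1 kg.
Tool frame: the origin (TCP) lies at the very end of the fingers, on their centre line; the grasp point (between the pads) lies 19 mm behind it (manip.pinch_z is the distance from the TCP to the grasp point, in m); z points along the fingers, y is the line along which they close (so a half turn about z gives the same grasp; the last joint's range is limited). The gripper opens to 85 mm and grips with 20 to 120 N. Pads are 22 mm wide; open, the fingers measure 114 mm over their backs; the gripper's body (76 mm by 85 mm) begins 54 mm behind the grasp point. The pads swing forward as they close: fully open they stand 13 mm farther back than shut.
Start: joints at [1.014, 0.527, 1.433, -0, 1.181, -0.178], TCP at [0.231, 0.581, 0.231] pointing down, gripper open.
Joint ranges: [-3.08, 3.08], [-0.75, 2.2], [0.22, 2.44], [-1.43, 4.57], [0, 2.65], [-2.85, 2.85]. Speed limits (rad/s): [2.79, 2.79, 3.14, 3.14, 3.14, 3.14].

INTERFACE

Orientations are given as a unit quaternion [x, y, z, w].
In Python, from station import manip gives the robot as it stands.
- The arm moves only by the tool servo_tool, never from a script. Its argument "commands" is one flat list of numbers, 7 for each row, row after row: the shift along the tool's x, y, z each as a share of 500 mm, from -1 to 1, then the turn, a rotation vector about the tool's x, y, z each as a share of 360 degrees, from -1 to 1, then the opening, from -1 (shut) to 1 (fully open). In form: [dx, dy, dz, rx, ry, rz, claw, dx, dy, dz, rx, ry, rz, claw, ...]. A call has 1 to 12 rows; each row shifts and turns the commanded pose from where the row before left it, along the tool's axes as they then stand; what a row does not reach is not made up. A row lasts 1/12 s, in which the tool goes at most 41.7 mm and 7.16 degrees, less where a joint would pass 70% of its speed; a pose out of reach is approached as far as the arm can. A call with a number of a shift or a turn outside -1 to 1 is refused whole. A call with a gripper value outside its range is refused whole. The fingers move at their own pace and stop on an object; "force" is the grip in N (left out, the last holds). Time passes only in rows, so rows that do not move let the fingers close. It gives the time, the measured TCP pose, the force, the opening and the grip force at its end, in the units of the state.
- manip.sense(): the state, without advancing time (a new reading comes with each control period).
- manip.snapshot(name): name is "scene" or "side" or "wrist"; returns a dict with "img" (400x640x3 uint8, red, green, blue), "mtx" (3x3 intrinsics, pixels), "world_to_cam" (4x4, takes a point from world to camera coordinates). Camera axes: x right, y up, looking along -z (the intrinsics and any distortion apply to the point x, -y, -z); pixel columns grow to the right and rows downward; lengths in m; the calibration is good to about 2 mm. The wrist camera is an equidistant fisheye: a pixel r from the principal point sees the ray r / f radians off the axis. A picture is of the moment at which its call begins. There is no depth.
- manip.sign_off(): hands the job in; it is judged then, once.
Trained networks look in a picture, given as the dict that the camera call returned (one of the last four; its "shot" number tells which), for a name from the list of things; names that differ only in an ending like _2 or _b are one class to them, and where a whole thing is asked for, a point or a joint stands for the part that bears it (a point fixed in the world has none). Each returns a list of dicts, best first, with "conf" (0 to 1); they miss things now and then, are a little off and sometimes report something else, mostly with a low value. They report only what shows in the picture. A call takes as long as a camera call. They do not tell look-alikes from the thing itself.
- manip.look_for(picture, query): "box" ([left, top, width, height] in pixels, round what is visible of it).
- manip.silhouettes(picture, query): "pixels" (400x640 bool, what is visible of it) and "box" ([left, top, width, height] in pixels, round what is visible of it).
The state is a dict: "t": time; "q": joint angles; "qd": joint speeds; "tau": joint torques, N m; "tcp_pos": TCP position; "tool_rot": TCP orientation; "force": force on the tool from outside, world axes, zero at the start; "ft_torque": the same for the moment, N m; "finger_gap": opening from 0.0 (shut) to 1.0 (fully open); "gripper_force": force on a finger pad.
Only numpy, scipy, OpenCV 4.12 (cv2) and the standard library are available. Lean on these libraries where they do the work, as an engineer would, in place of code of your own. Each camera call takes 0.05 s, during which the arm holds its last target. There are 200 camera calls.

## Working session

There is one attempt and no reset: what is moved stays moved. The work goes in short steps, Python scripts to look and compute and a tool call to move; the robot and the scene stay as the last step left them, time stands still between calls to the robot, and variables do not carry over. Pictures are saved under pics/ and viewed, at most 10 in all, crops included, and the job is handed in when it is done.

Besides the shell and the picture viewer there is one more tool, called after ">>>" by a JSON object that holds its "fn" and its "kwargs". servo_tool: Moves the arm, as the interface text tells. Its arguments: {"type":"object","properties":{"commands":{"type":"array"},"force":{"type":"number"}},"required":["commands"]}

```bash
mkdir -p pics; ls
python3 - <<'E'
from station import manip
import cv2,numpy as np
s=manip.sense();print({k:np.round(v,3).tolist() for k,v in s.items()}, manip.pinch_z)
for n in ["scene","side"]:
    p=manip.snapshot(n);cv2.imwrite(f"pics/{n}0.png",p["img"][:,:,::-1])
    print(n,p["mtx"].tolist(),np.round(p["world_to_cam"],4).tolist(),[k for k in p])
    for q in ["caddy","caddy_grip","rack","keeper","keeper_knob","hook_tip","parts_box","glue","tape","offcut"]:
        print(q,[(np.round(d["box"]).tolist(),round(d["conf"],2)) for d in manip.look_for(p,q)][:4])
E
```

```text
pics
{'t': 0.0, 'q': [1.013, 0.528, 1.434, 0.0, 1.181, -0.178], 'qd': [-0.001, -0.001, -0.002, 0.001, -0.002, 0.001], 'tau': [-0.001, -44.235, -17.802, -0.0, 0.008, 0.0], 'tcp_pos': [0.231, 0.58, 0.23], 'tool_rot': [0.188, 0.982, -0.001, -0.0], 'force': [-0.826, 0.234, -0.221], 'ft_torque': [-0.027, 0.008, -0.028], 'gripper_force': 0.0, 'finger_gap': 0.996} 0.0187
scene [[488.8206728128247, 0.0, 315.09889009256506], [0.0, 488.8206728128247, 198.31293434878003], [0.0, 0.0, 1.0]] [[-0.3443, 0.9389, 0.0041, 0.1549], [-0.7047, -0.2613, 0.6596, 0.2979], [0.6203, 0.2242, 0.7516, -1.9282], [0.0, 0.0, 0.0, 1.0]] ['img', 'mtx', 'world_to_cam', 'shot']
caddy [([393.0, 197.0, 24.0, 58.0], 0.93), ([408.0, 164.0, 39.0, 50.0], 0.75)]
caddy_grip [([409.0, 165.0, 39.0, 52.0], 0.84), ([390.0, 199.0, 31.0, 55.0], 0.71), ([207.0, 136.0, 86.0, 97.0], 0.67)]
rack [([206.0, 134.0, 86.0, 98.0], 0.75)]
keeper [([229.0, 155.0, 18.0, 35.0], 0.78)]
keeper_knob [([228.0, 153.0, 19.0, 38.0], 0.83)]
hook_tip [([206.0, 135.0, 88.0, 96.0], 0.76)]
parts_box [([320.0, 194.0, 33.0, 43.0], 0.72), ([208.0, 134.0, 84.0, 
[... 315 characters left out ...]
4, -0.4473], [0.3556, 0.638, 0.683, -0.3437], [-0.3152, -0.6061, 0.7303, -1.1069], [0.0, 0.0, 0.0, 1.0]] ['img', 'mtx', 'world_to_cam', 'shot']
caddy [([252.0, 156.0, 40.0, 51.0], 0.74), ([207.0, 166.0, 26.0, 51.0], 0.71)]
caddy_grip [([251.0, 156.0, 41.0, 52.0], 0.9), ([207.0, 163.0, 22.0, 61.0], 0.89)]
rack [([320.0, 242.0, 105.0, 132.0], 0.63), ([398.0, 226.0, 25.0, 27.0], 0.54)]
keeper [([361.0, 241.0, 44.0, 38.0], 0.73)]
keeper_knob [([360.0, 244.0, 42.0, 32.0], 0.76)]
hook_tip [([321.0, 238.0, 103.0, 138.0], 0.76)]
parts_box [([278.0, 216.0, 46.0, 36.0], 0.9)]
glue [([364.0, 168.0, 21.0, 41.0], 0.92)]
tape [([316.0, 167.0, 29.0, 23.0], 0.95)]
offcut [([397.0, 222.0, 28.0, 28.0], 0.85)]
```

Run:
```python
import cv2
a=cv2.imread("pics/scene0.png")[115:325,190:460];b=cv2.imread("pics/side0.png")[130:385,190:440]
cv2.imwrite("pics/sceneZ.png",cv2.resize(a,None,fx=2.85,fy=2.85,interpolation=3))
cv2.imwrite("pics/sideZ.png",cv2.resize(b,None,fx=2.3,fy=2.3,interpolation=3))
```

```text
(no output)
```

View pics/sceneZ.png

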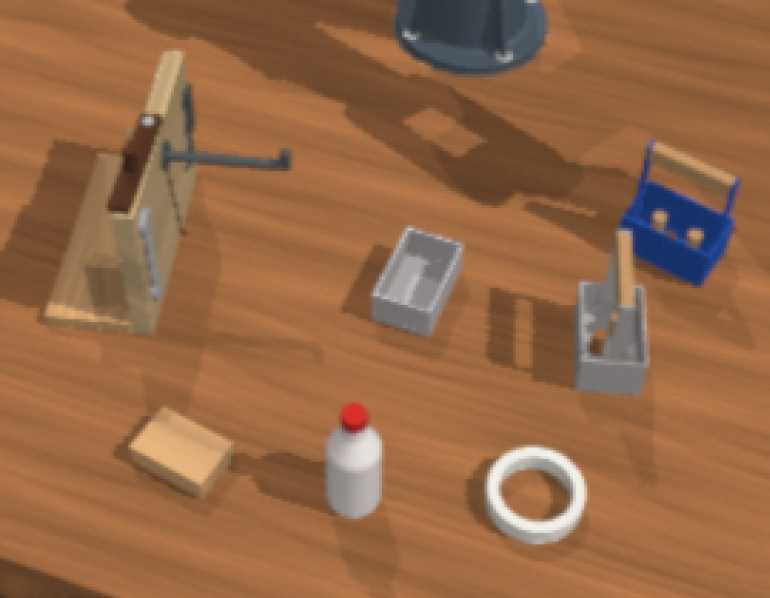

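View pics/sideZ.png

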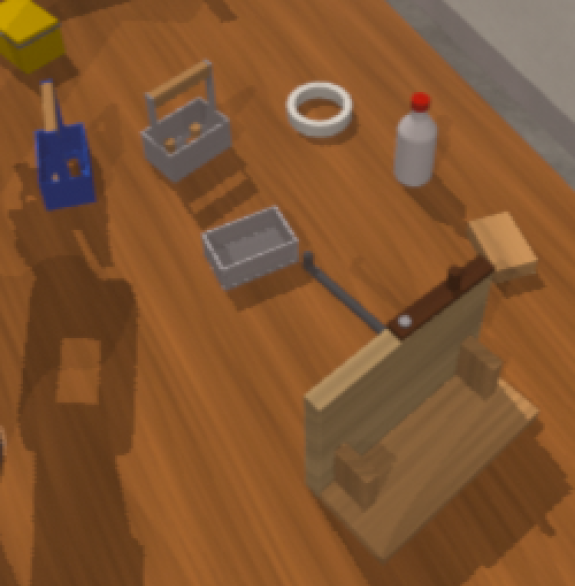

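```bash
cat > h.py <<'E'
import numpy as np, cv2
from scipy.optimize import least_squares
from scipy.spatial.transform import Rotation as R
def proj(p,cam):
    M,K=np.array(cam["world_to_cam"]),np.array(cam["mtx"])
    c=np.atleast_2d(p)@M[:3,:3].T+M[:3,3]; c=c*[1,-1,-1]
    if cam.get("fish"):
        rho=np.hypot(c[:,0],c[:,1]); th=np.arctan2(rho,c[:,2]); s=th/np.maximum(rho,1e-9)
        return np.c_[c[:,0]*s,c[:,1]*s]*[K[0,0],K[1,1]]+K[:2,2]
    return (c/c[:,2:])[:,:2]*[K[0,0],K[1,1]]+K[:2,2]
def place(P,x,y,a):   # local points -> world
    P=np.atleast_2d(P);c,s=np.cos(a),np.sin(a)
    return np.c_[x+c*P[:,0]-s*P[:,1],y+s*P[:,0]+c*P[:,1],P[:,2]]
def fit(obs,x0):      # obs: (local, cam, px)
    f=lambda v:np.concatenate([(proj(place(l,*v),c)-p).ravel() for l,c,p in obs])
    r=least_squares(f,x0);return r.x,r.fun.reshape(-1,2)
E
python3 - <<'E'
from h import *
from station import manip
sc,sd=manip.snapshot("scene"),manip.snapshot("side")
S=lambda u,v:np.array([(u+.5)/2.85+189.5,(v+.5)/2.85+114.5])
D=lambda u,v:np.array([(u+.5)/2.3+189.5,(v+.5)/2.3+129.5])
m=1e-3
o=[(np.array([0,136,183])*m,sc,S(286,150)),(np.array([0,136,183])*m,sd,D(308,256)),
 (np.array([0,-12,210])*m,sc,S(148,121)),(np.array([0,-12,210])*m,sd,D(404,321)),
 (np.array([-130,-24,197])*m,sc,S(164,53)),(np.array([-130,0,197])*m,sc,S(185,54))]
v,r=fit(o,[.4,-.4,1.5]);print("rack",v,r.round(1).tolist())
for a in np.arange(1.2,1.76,.1):
  k=place(np.array([70*np.sin(a),-12+70*np.cos(a),235])*m,*v)
  print(a.round(2),(proj(k,sc)[0]-[190,115])*2.85,(proj(k,sd)[0]-[190,130])*2.3,k.round(3))
o=[(np.array([-50,0,147])*m,sc,S(625,233)),(np.array([50,0,147])*m,sc,S(626,292)),
 (np.array([-50,0,147])*m,sd,D(151,97)),(np.array([50,0,147])*m,sd,D(211,68))]
for a0 in(0,1.5,-1.5):
  w,r=fit(o,[.5,.3,a0]);print("caddy",w,r.round(1).tolist())
# bystanders from box centres (rough)
E
```

```text
rack [ 0.51661117 -0.20432439  0.23392441] [[-0.6, -0.0], [-0.3, -1.8], [-0.3, -0.3], [0.0, -0.6], [-0.4, -1.4], [-0.6, -1.1]]
1.2 [154.14722315 147.65984505] [430.80569909 255.37267814] [[ 0.577 -0.176  0.235]]
1.3 [147.34657565 148.61488485] [436.92232542 257.95225781] [[ 0.581 -0.182  0.235]]
1.4 [140.50172452 149.0933572 ] [442.76476495 260.99545206] [[ 0.584 -0.188  0.235]]
1.5 [133.68759948 149.08952653] [448.27876124 264.47914159] [[ 0.586 -0.195  0.235]]
1.6 [126.97884514 148.60339825] [453.41163568 268.3762755 ] [[ 0.588 -0.202  0.235]]
1.7 [120.4487928  147.64072015] [458.11269799 272.65586444] [[ 0.589 -0.209  0.235]]
caddy [0.48620979 0.30515866 0.20158902] [[-0.7, -1.3], [-1.9, 3.5], [-1.4, -0.2], [-1.9, -1.3]]
caddy [0.48620979 0.30515866 0.20159071] [[-0.7, -1.3], [-1.9, 3.5], [-1.4, -0.2], [-1.9, -1.3]]
caddy [0.48620979 0.30515866 0.20158909] [[-0.7, -1.3], [-1.9, 3.5], [-1.4, -0.2], [-1.9, -1.3]]
```

>>> {"fn": "servo_tool", "kwargs": {"commands": [0, 0, 0, 0, 0, -0.0183, 1, 0, 0, 0, 0, 0, -0.0183, 1, 0, 0, 0, 0, 0, -0.0183, 1, 0, 0, 0, 0, 0, -0.0183, 1, 0, 0, 0, 0, 0, -0.0183, 1]}}

```text
t: 1.62
tcp_pos: [0.2311, 0.5807, 0.2313]
tool_rot: [-0.101, 0.995, 0.0, 0.0]
force: [-0.6, 0.0, 0.9]
finger_gap: 1.004
gripper_force: 0.0
```

```bash
cat >> h.py <<'E'
def go(s,target,ang=None,n=None):
    """print shift in tool axes (shares of 500mm), rows, and turn about tool z to bring tool y to angle ang (mod pi)"""
    Rt=R.from_quat(s["tool_rot"]);d=Rt.inv().apply(np.array(target)-s["tcp_pos"])/.5
    n=n or int(np.ceil(np.linalg.norm(d)/.066));y=Rt.as_matrix()[:,1];a=np.arctan2(y[1],y[0])
    out="tcp %s toolY %.3f z %s | total %s rows %d per-row %s"%(np.round(s["tcp_pos"],4),a,Rt.as_matrix()[:,2].round(3),d.round(4),n,(d/n).round(4))
    if ang is not None:
        da=(ang-a+np.pi/2)%np.pi-np.pi/2; out+=" rz total %.4f (%.1f deg)"%(-da/2/np.pi,np.degrees(-da))
    print(out)
E
python3 -c "
from h import *;from station import manip
go(manip.sense(),[.486,.305,.25],np.pi/2+.2)"
```

```text
tcp [0.2311 0.5807 0.2313] toolY 1.773 z [ 0.  0. -1.] | total [-0.3889 -0.6424 -0.0373] rows 12 per-row [-0.0324 -0.0535 -0.0031] rz total 0.0003 (0.1 deg)
```

>>> {"fn": "servo_tool", "kwargs": {"commands": [-0.0324, -0.0535, -0.0031, 0, 0, 0, 1, -0.0324, -0.0535, -0.0031, 0, 0, 0, 1, -0.0324, -0.0535, -0.0031, 0, 0, 0, 1, -0.0324, -0.0535, -0.0031, 0, 0, 0, 1, -0.0324, -0.0535, -0.0031, 0, 0, 0, 1, -0.0324, -0.0535, -0.0031, 0, 0, 0, 1, -0.0324, -0.0535, -0.0031, 0, 0, 0, 1, -0.0324, -0.0535, -0.0031, 0, 0, 0, 1, -0.0324, -0.0535, -0.0031, 0, 0, 0, 1, -0.0324, -0.0535, -0.0031, 0, 0, 0, 1, -0.0324, -0.0535, -0.0031, 0, 0, 0, 1, -0.0324, -0.0535, -0.0031, 0, 0, 0, 1]}}

```text
t: 2.62
tcp_pos: [0.4852, 0.3025, 0.2501]
tool_rot: [-0.098, 0.995, 0.0, 0.0]
force: [0.1, 0.4, 0.2]
finger_gap: 1.001
gripper_force: 0.0
```

>>> {"fn": "servo_tool", "kwargs": {"commands": [0, 0, 0, 0, 0, 0, 1, 0, 0, 0, 0, 0, 0, 1, 0, 0, 0, 0, 0, 0, 1]}}

```text
t: 2.87
tcp_pos: [0.4838, 0.3038, 0.2497]
tool_rot: [-0.098, 0.995, 0.0, -0.001]
force: [-0.6, 0.1, -0.3]
finger_gap: 0.996
gripper_force: 0.0
```

```bash
python3 -c "
from h import *;from station import manip
s=manip.sense();go(s,[.486,.305,.25],np.pi/2+.2)
p=manip.snapshot('wrist');p['fish']=1;img=p['img'][:,:,::-1].copy()
print(p['mtx'])
L=np.array([[-50,-8,147],[-50,8,147],[50,8,147],[50,-8,147]])*1e-3
px=proj(place(L,.4862,.3052,.2016),p);print(px.round(1).tolist())
T=proj(np.array([[0,136,183],[0,-12,207]])*1e-3@np.eye(3) if 0 else place(np.array([[0,136,183],[0,-12,207]])*1e-3,.5166,-.2043,.2339),p);print(T.round(1))
cv2.imwrite('pics/w1.png',img)
for q in ['caddy','caddy_grip','rack','keeper']:
  print(q,[(np.round(d['box']).tolist(),round(d['conf'],2)) for d in manip.look_for(p,q)][:4])
"
```

```text
tcp [0.4838 0.3038 0.2497] toolY 1.766 z [-0.001  0.    -1.   ] | total [-0.0047  0.0016 -0.0005] rows 1 per-row [-0.0047  0.0016 -0.0005] rz total -0.0007 (-0.3 deg)
[[309.70691629   0.         311.54258628]
 [  0.         309.70691629 200.71721855]
 [  0.           0.           1.        ]]
[[301.2, 145.0], [321.4, 144.8], [321.0, 257.6], [303.1, 257.7]]
[[-18.2 150.4]
 [-70.2 168.6]]
caddy [([279.0, 126.0, 72.0, 136.0], 0.77), ([319.0, 1.0, 137.0, 90.0], 0.56), ([0.0, 68.0, 40.0, 161.0], 0.2)]
caddy_grip [([281.0, 126.0, 66.0, 141.0], 0.77), ([318.0, 3.0, 140.0, 83.0], 0.61)]
rack [([1.0, 73.0, 38.0, 156.0], 0.87)]
keeper []
```

View pics/w1.png

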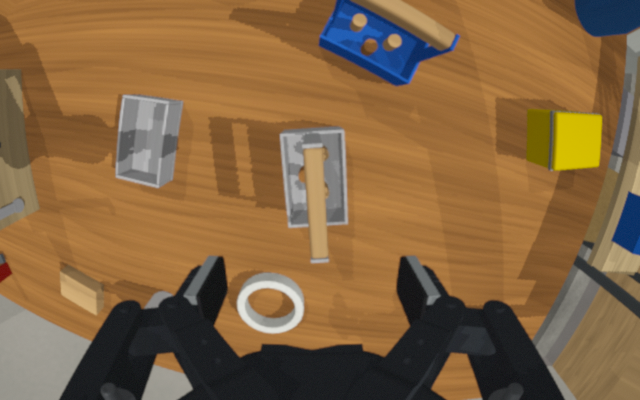

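```bash
python3 -c "
from h import *;from station import manip
p=manip.snapshot('wrist');p['fish']=1;s=manip.sense()
im=cv2.cvtColor(p['img'],cv2.COLOR_RGB2HSV)
pm=manip.silhouettes(p,'caddy_grip')[0]['pixels']
pm2=(im[:,:,2]>130)&(im[:,:,1]>60)
for r in range(150,262,10): 
  row=p['img'][r,290:345].astype(int); x=np.where(row[:,0]-row[:,2]>55)[0]+290
  bright=np.where(row.sum(1)>330)[0]+290
  print(r,x.min() if len(x) else 0,x.max() if len(x) else 0,bright.min() if len(bright) else 0,bright.max() if len(bright) else 0)
m=1e-3
w,r=fit([(np.array([-52,0,147])*m,p,[314,145]),(np.array([52,0,147])*m,p,[319,262])],[.486,.305,.2]);print(w,r)
"
```

```text
150 303 325 290 344
160 304 323 290 344
170 300 321 290 344
180 299 322 290 344
190 306 326 290 344
200 306 323 290 344
210 307 324 290 344
220 308 324 290 344
230 290 344 290 326
240 290 344 290 344
250 290 344 290 327
260 290 344 290 330
[0.48721691 0.31059452 0.24320505] [[ 0.01141797  0.25894146]
 [-0.01431816 -0.33323967]]
```

```bash
python3 -c "
from h import *;from station import manip
go(manip.sense(),[.4637,.3034,.117],np.pi/2+.235,6)"
```

```text
tcp [0.4837 0.3044 0.2499] toolY 1.768 z [-0. -0. -1.] | total [0.0395 0.0058 0.2659] rows 6 per-row [0.0066 0.001  0.0443] rz total -0.0060 (-2.1 deg)
```

>>> {"fn": "servo_tool", "kwargs": {"commands": [0.02, 0.003, 0, 0, 0, -0.006, 1, 0.02, 0.003, 0, 0, 0, 0, 1, 0, 0, 0.0443, 0, 0, 0, 1, 0, 0, 0.0443, 0, 0, 0, 1, 0, 0, 0.0443, 0, 0, 0, 1, 0, 0, 0.0443, 0, 0, 0, 1, 0, 0, 0.0443, 0, 0, 0, 1, 0, 0, 0.0443, 0, 0, 0, 1, 0, 0, 0, 0, 0, 0, 1]}}

```text
t: 3.97
tcp_pos: [0.4607, 0.3013, 0.1134]
tool_rot: [-0.116, 0.993, -0.001, -0.004]
force: [-0.1, -0.4, 0.2]
finger_gap: 0.999
gripper_force: 0.0
```

>>> {"fn": "servo_tool", "kwargs": {"commands": [0, 0, 0, 0, 0, 0, -1, 0, 0, 0, 0, 0, 0, -1, 0, 0, 0, 0, 0, 0, -1, 0, 0, 0, 0, 0, 0, -1, 0, 0, 0, 0, 0, 0, -1, 0, 0, 0, 0, 0, 0, -1, 0, 0, 0, 0, 0, 0, -1, 0, 0, 0, 0, 0, 0, -1, 0, 0, 0, 0, 0, 0, -1, 0, 0, 0, 0, 0, 0, -1], "force": 80}}

```text
t: 4.8
tcp_pos: [0.4647, 0.3025, 0.1181]
tool_rot: [-0.117, 0.993, 0.0, 0.001]
force: [-1.9, -0.4, 5.3]
finger_gap: 0.175
gripper_force: 78.8
```

>>> {"fn": "servo_tool", "kwargs": {"commands": [0, 0, -0.01, 0, 0, 0, -1, 0, 0, -0.02, 0, 0, 0, -1, 0, 0, -0.03, 0, 0, 0, -1, 0, 0, -0.03, 0, 0, 0, -1, 0, 0, -0.03, 0, 0, 0, -1, 0, 0, -0.02, 0, 0, 0, -1, 0, 0, -0.01, 0, 0, 0, -1, 0, 0, 0, 0, 0, 0, -1, 0, 0, 0, 0, 0, 0, -1]}}

```text
t: 5.55
tcp_pos: [0.4638, 0.3023, 0.1919]
tool_rot: [-0.117, 0.993, -0.0, -0.0]
force: [-0.3, -0.4, -2.3]
finger_gap: 0.174
gripper_force: 77.8
```

```bash
python3 -c "
from h import *;from station import manip
s=manip.sense();print(s['ft_torque'],s['force'],s['finger_gap'])
rk=(.5166,-.2043,.2339)
go(s,place([-.024,.19,.192],*rk)[0],np.pi/2+.234)
p=manip.snapshot('side');cv2.imwrite('pics/s2.png',cv2.resize(p['img'][100:340,180:440,::-1],None,fx=2.3,fy=2.3,interpolation=3))"
```

```text
[-0.01495665  0.07213679 -0.02325387] [-0.28047504 -0.39957698 -2.29260291] 0.17442269687292336
tcp [0.4638 0.3023 0.1919] toolY 1.805 z [-0. -0. -1.] | total [ 1.8e-01 -6.3e-01 -2.0e-04] rows 10 per-row [ 0.018 -0.063 -0.   ] rz total -0.0000 (-0.0 deg)
```

View pics/s2.png

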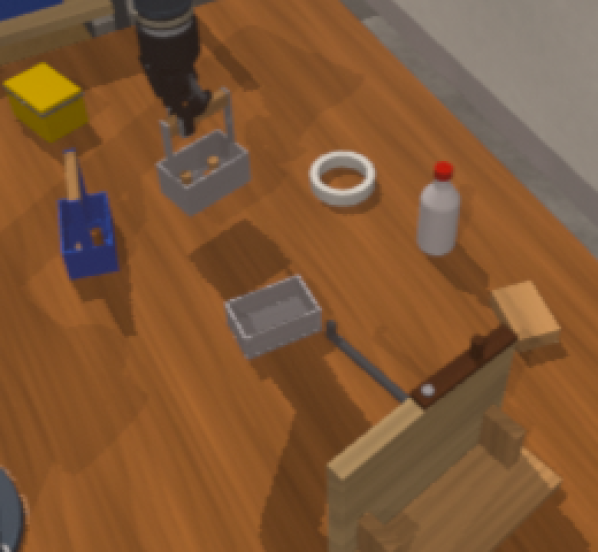

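>>> {"fn": "servo_tool", "kwargs": {"commands": [0.008, -0.027, 0, 0, 0, 0, -1, 0.016, -0.057, 0, 0, 0, 0, -1, 0.018, -0.063, 0, 0, 0, 0, -1, 0.018, -0.063, 0, 0, 0, 0, -1, 0.018, -0.063, 0, 0, 0, 0, -1, 0.018, -0.063, 0, 0, 0, 0, -1, 0.018, -0.063, 0, 0, 0, 0, -1, 0.018, -0.063, 0, 0, 0, 0, -1, 0.018, -0.063, 0, 0, 0, 0, -1, 0.018, -0.063, 0, 0, 0, 0, -1, 0.008, -0.03, 0, 0, 0, 0, -1, 0.004, -0.015, 0, 0, 0, 0, -1]}}

```text
t: 6.6
tcp_pos: [0.4493, -0.0291, 0.1915]
tool_rot: [-0.115, 0.993, -0.0, -0.001]
force: [1.2, 0.5, -2.3]
finger_gap: 0.177
gripper_force: 78.2
```

>>> {"fn": "servo_tool", "kwargs": {"commands": [0, 0, 0, 0, 0, 0, -1, 0, 0, 0, 0, 0, 0, -1, 0, 0, 0, 0, 0, 0, -1, 0, 0, 0, 0, 0, 0, -1]}}

```text
t: 6.93
tcp_pos: [0.4496, -0.0251, 0.1918]
tool_rot: [-0.118, 0.993, 0.0, -0.0]
force: [0.4, -0.2, -2.2]
finger_gap: 0.173
gripper_force: 78.2
```

```bash
python3 -c "
from h import *;from station import manip
s=manip.sense();print(s['ft_torque'],s['finger_gap'],s['q'])
rk=(.5166,-.2043,.2339)
go(s,place([-.024,.19,.192],*rk)[0],np.pi/2+.234)
p=manip.snapshot('wrist');p['fish']=1
m=1e-3
pr=lambda *P:print(proj(place(np.array(P)*m,*rk),p).round(1).tolist())
pr([0,136,183],[0,0,165],[0,-12,207],[130,0,197],[-130,0,197])
a=p['img'];b=manip.snapshot('scene')['img'][110:300,190:460]
cv2.imwrite('pics/w3.png',a[:,:,::-1]);cv2.imwrite('pics/s3.png',cv2.resize(b[:,:,::-1],None,fx=2.9,fy=2.9,interpolation=3))"
```

```text
[-0.03374819  0.06100626 -0.00609313] 0.17301004424454697 [-3.05124165e-01  3.57625439e-01  1.89934167e+00  3.20836480e-04
  8.85404850e-01 -2.11170377e+00]
tcp [ 0.4496 -0.0251  0.1918] toolY 1.806 z [-0.001  0.    -1.   ] | total [ 0.0006  0.0004 -0.0003] rows 1 per-row [ 0.0006  0.0004 -0.0003] rz total 0.0003 (0.1 deg)
[[220.4, 287.3], [72.2, 258.8], [30.4, 282.7], [105.2, 395.2], [11.9, 94.1]]
```

View pics/w3.png

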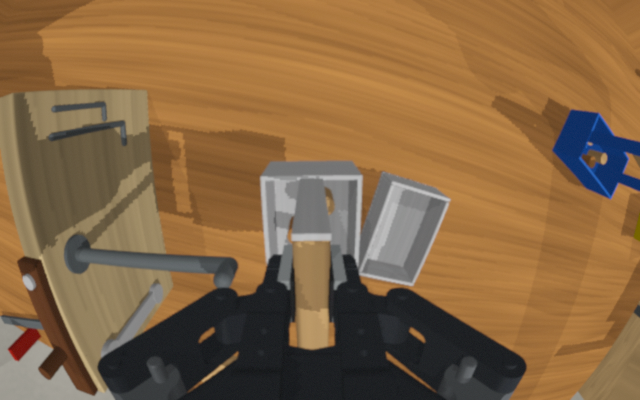

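View pics/s3.png

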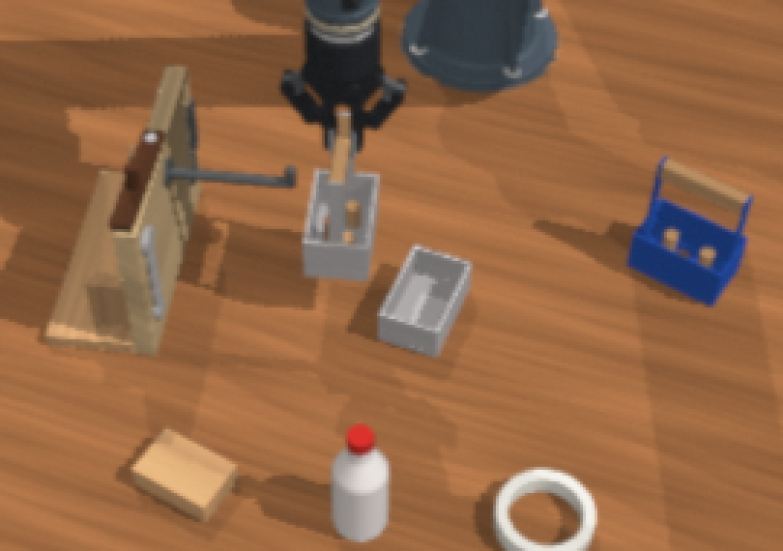

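```bash
python3 -c "
from h import *;from station import manip
rk=(.5166,-.2043,.2339);m=1e-3
p=manip.snapshot('wrist');p['fish']=1;s=manip.sense()
pr=lambda *P:print(proj(place(np.array(P)*m,*rk),p).round(1).tolist())
pr([0,136,159],[0,70,159],[0,30,159],[0,0,159])
pr([-74+24,190,222],[-50,190,200])
t=s['tcp_pos'];Rm=R.from_quat(s['tool_rot']).as_matrix()
for dx in(22,24,26,28): print(dx,proj(t+Rm@[dx*m,0,-.0297],p).round(1),proj(t+Rm@[-dx*m,0,-.03],p).round(1))
g=p['img'];print([(c,[int(v) for v in np.where(g[235:285,c].sum(1)<330)[0][[0,-1]]+235]) for c in (110,130,160,190)])
print([g[r,312].tolist() for r in range(228,248,2)])
"
```

```text
[[229.8, 267.3], [144.5, 262.1], [103.0, 258.2], [76.6, 255.2]]
[[310.7, 240.9], [310.8, 220.8]]
22 [[309.3 250.6]] [[309.7 332. ]]
24 [[309.3 246.2]] [[309.7 335. ]]
26 [[309.3 241.7]] [[309.7 338. ]]
28 [[309.3 237.2]] [[309.7 340.9]]
[(110, [250, 264]), (130, [251, 267]), (160, [253, 269]), (190, [235, 284])]
[[120, 120, 120], [121, 119, 120], [130, 130, 129], [180, 179, 180], [192, 191, 192], [192, 191, 191], [184, 171, 159], [184, 150, 101], [174, 140, 93], [159, 128, 84]]
```

>>> {"fn": "servo_tool", "kwargs": {"commands": [0.004, -0.01, 0, 0, 0, 0, -1, 0, -0.025, 0, 0, 0, 0, -1, 0, -0.035, 0, 0, 0, 0, -1, 0, -0.04, 0, 0, 0, 0, -1, 0, -0.04, 0, 0, 0, 0, -1, 0, -0.03, 0, 0, 0, 0, -1, 0, -0.02, 0, 0, 0, 0, -1, 0, 0, 0, 0, 0, 0, -1, 0, 0, 0, 0, 0, 0, -1]}}

```text
t: 7.83
tcp_pos: [0.4708, -0.1243, 0.1918]
tool_rot: [-0.116, 0.993, 0.0, -0.0]
force: [-0.1, 0.2, -2.2]
finger_gap: 0.173
gripper_force: 78.2
```

>>> {"fn": "servo_tool", "kwargs": {"commands": [0, 0, 0.014, 0, 0, 0, -1, 0, 0, 0.02, 0, 0, 0, -1, 0, 0, 0.014, 0, 0, 0, -1, 0, 0, 0.008, 0, 0, 0, -1, 0, 0, 0.004, 0, 0, 0, -1, 0, 0, 0, 0, 0, 0, -1, 0, 0, 0, 0, 0, 0, -1]}}

```text
t: 8.42
tcp_pos: [0.4712, -0.1239, 0.162]
tool_rot: [-0.117, 0.993, 0.0, 0.0]
force: [0.5, -0.3, -2.7]
finger_gap: 0.17
gripper_force: 78.2
```

>>> {"fn": "servo_tool", "kwargs": {"commands": [0, 0, 0.004, 0, 0, 0, -1, 0, 0, 0.002, 0, 0, 0, -1, 0, 0, 0, 0, 0, 0, -1, 0, 0, 0, 0, 0, 0, -1]}}

```text
t: 8.75
tcp_pos: [0.4712, -0.1241, 0.1591]
tool_rot: [-0.117, 0.993, -0.0, 0.0]
force: [-0.6, -0.5, -2.6]
finger_gap: 0.17
gripper_force: 78.2
```

>>> {"fn": "servo_tool", "kwargs": {"commands": [0, 0, 0.003, 0, 0, 0, -1, 0, 0, 0, 0, 0, 0, -1, 0, 0, 0, 0, 0, 0, -1]}}

```text
t: 9.0
tcp_pos: [0.4714, -0.1242, 0.158]
tool_rot: [-0.117, 0.993, -0.0, 0.0]
force: [-0.4, 0.8, 3.1]
finger_gap: 0.172
gripper_force: 79.1
```

```bash
python3 -c "
from h import *;from station import manip
s=manip.sense();print(s['ft_torque'],s['force'],s['tcp_pos'])
p=manip.snapshot('wrist');p['fish']=1
q=manip.snapshot('scene')
a=p['img'][100:400,100:520];b=q['img'][120:220,215:355]
a=cv2.resize(a,(560,400));b=cv2.resize(b,(784,560),interpolation=3)
cv2.imwrite('pics/w4.png',a[:,:,::-1]);cv2.imwrite('pics/s4.png',b[:,:,::-1])"
```

```text
[0.03757703 0.11169378 0.06805914] [-0.36608651  0.77432391  3.14263889] [ 0.47137709 -0.12424638  0.15801548]
```

View pics/s4.png

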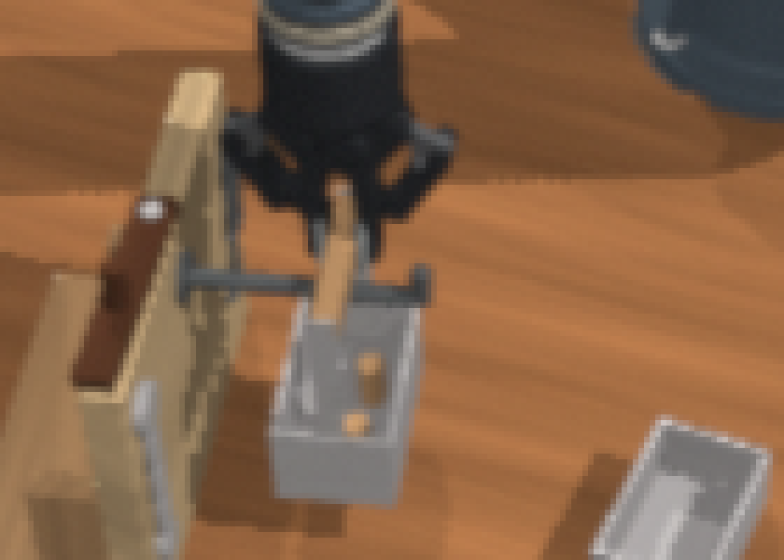

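>>> {"fn": "servo_tool", "kwargs": {"commands": [0, 0, 0.001, 0, 0, 0, -0.5, 0, 0, 0, 0, 0, 0, -0.4, 0, 0, 0, 0, 0, 0, -0.2, 0, 0, 0, 0, 0, 0, 0, 0, 0, 0, 0, 0, 0, 0.1, 0, 0, 0, 0, 0, 0, 0.1, 0, 0, 0, 0, 0, 0, 0.1]}}

```text
t: 9.68
tcp_pos: [0.4711, -0.1241, 0.1569]
tool_rot: [-0.117, 0.993, 0.0, -0.0]
force: [-0.0, 0.4, 0.3]
finger_gap: 0.553
gripper_force: 0.0
```

>>> {"fn": "servo_tool", "kwargs": {"commands": [0, 0, -0.01, 0, 0, 0, 0.1, 0, 0, -0.02, 0, 0, 0, 0.1, 0, 0, -0.04, 0, 0, 0, 0.1, 0, 0, -0.05, 0, 0, 0, 0.1, 0, 0, -0.05, 0, 0, 0, 0.1, 0, 0, -0.03, 0, 0, 0, 0.1, 0, 0, 0, 0, 0, 0, 0.1, 0, 0, 0, 0, 0, 0, 0.1]}}

```text
t: 10.35
tcp_pos: [0.4714, -0.1242, 0.2579]
tool_rot: [-0.117, 0.993, -0.001, 0.001]
force: [0.2, -0.6, -1.3]
finger_gap: 0.55
gripper_force: 0.0
```

```bash
python3 -c "
from h import *;from station import manip
rk=(.5166,-.2043,.2339);m=1e-3
s=manip.sense();print(s['force'],s['tcp_pos'])
p=manip.snapshot('wrist');p['fish']=1
pr=lambda *P:print(proj(place(np.array(P)*m,*rk),p).round(1).tolist())
pr([0,-12,210],[0,136,183])
for a in (1.2,1.4,1.6): pr([70*np.sin(a),-12+70*np.cos(a),235],[125*np.sin(a),-12+125*np.cos(a),207])
cv2.imwrite('pics/w5.png',p['img'][:,:,::-1])"
```

```text
[ 0.21623568 -0.56298227 -1.25719299] [ 0.47143271 -0.12422102  0.25786061]
[[175.9, 256.5], [371.3, 243.0]]
[[212.1, 347.0], [250.6, 366.4]]
[[196.8, 348.5], [226.6, 368.9]]
[[181.0, 347.3], [202.3, 367.3]]
```

View pics/w5.png

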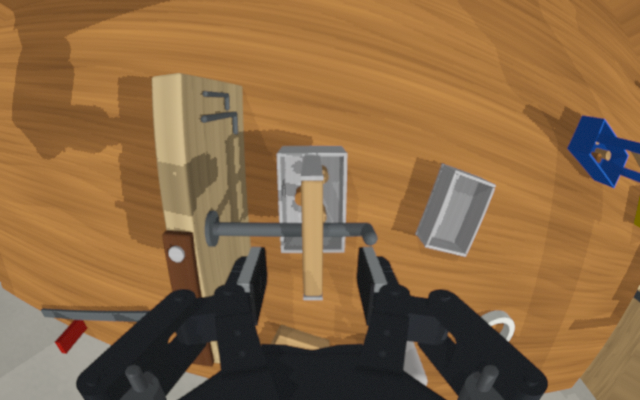

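```bash
python3 -c "
from h import *;from station import manip
rk=(.5166,-.2043,.2339);m=1e-3
s=manip.sense()
sc,sd=manip.snapshot('scene'),manip.snapshot('side')
for n,c in (('scene',sc),('side',sd)):
  r=manip.silhouettes(c,'keeper_knob')
  for d in r[:1]:
    px=d['pixels'];ys,xs=np.where(px);print(n,d['conf'],d['box'],xs.mean(),ys.mean())
    best=[]
    for a in np.arange(1.1,1.9,.05):
      L=[[u*np.sin(a)+w*np.cos(a),-12+u*np.cos(a)-w*np.sin(a),207] for u,w in((-12,-12),(-12,12),(125,12),(125,-12))]
      K=[[70*np.sin(a)+7*np.cos(t),-12+70*np.cos(a)+7*np.sin(t),z] for z in(207,235) for t in np.arange(0,6.3,.6)]
      M=np.zeros((400,640),np.uint8)
      for P in (L,[[q[0],q[1],197] for q in L],K): cv2.fillConvexPoly(M,cv2.convexHull(proj(place(np.array(P)*m,*rk),c).round().astype(np.int32)),1)
      best.append(((M.astype(bool)&px).sum()/(M.astype(bool)|px).sum(),a))
    print([(round(i,2),round(a,2)) for i,a in sorted(best)[::-1][:5]])
a=1.6
go(s,place([70*np.sin(a)*1-1.5*m*0,0,0],0,0,0)[0]*0+place(np.array([68.5,-14,258])*m,*rk)[0])"
```

```text
scene 0.85 [226.3, 153.6, 20.3, 37.6] 237.12883435582822 172.32515337423314
[(np.float64(0.88), np.float64(1.6)), (np.float64(0.84), np.float64(1.55)), (np.float64(0.72), np.float64(1.65)), (np.float64(0.66), np.float64(1.5)), (np.float64(0.61), np.float64(1.7))]
side 0.79 [360.1, 242.6, 43.6, 33.6] 381.6035398230089 258.4017699115044
[(np.float64(0.89), np.float64(1.6)), (np.float64(0.82), np.float64(1.65)), (np.float64(0.77), np.float64(1.55)), (np.float64(0.71), np.float64(1.7)), (np.float64(0.63), np.float64(1.5))]
tcp [ 0.4707 -0.1239  0.2568] toolY 1.805 z [-0.  0. -1.] | total [-0.189  -0.2057 -0.0026] rows 5 per-row [-0.0378 -0.0411 -0.0005]
```

>>> {"fn": "servo_tool", "kwargs": {"commands": [-0.02, -0.02, -0.002, 0, 0, 0, 0.5, -0.038, -0.041, -0.002, 0, 0, 0, 0.7, -0.038, -0.041, 0, 0, 0, 0, 0.7, -0.038, -0.041, 0, 0, 0, 0, 0.7, -0.035, -0.041, 0, 0, 0, 0, 0.7, -0.02, -0.022, 0, 0, 0, 0, 0.7, 0, 0, 0, 0, 0, 0, 0.7, 0, 0, 0, 0, 0, 0, 0.7]}}

```text
t: 11.27
tcp_pos: [0.5865, -0.2024, 0.2573]
tool_rot: [-0.116, 0.993, 0.001, -0.001]
force: [-0.1, 0.9, 0.8]
finger_gap: 0.853
gripper_force: 0.0
```

```bash
python3 -c "
from h import *;from station import manip
rk=(.5166,-.2043,.2339);m=1e-3
go(manip.sense(),place(np.array([68.5,-14,212])*m,*rk)[0])
for n,(y,x) in {'side':(190,320)}.items():
  p=manip.snapshot(n);cv2.imwrite('pics/s6.png',cv2.resize(p['img'][y:y+130,x:x+150,::-1],None,fx=4,fy=4,interpolation=3))"
```

```text
tcp [ 0.5865 -0.2024  0.2573] toolY 1.804 z [-0.003  0.002 -1.   ] | total [-0.0004  0.0004  0.0907] rows 2 per-row [-0.0002  0.0002  0.0453]
```

View pics/s6.png

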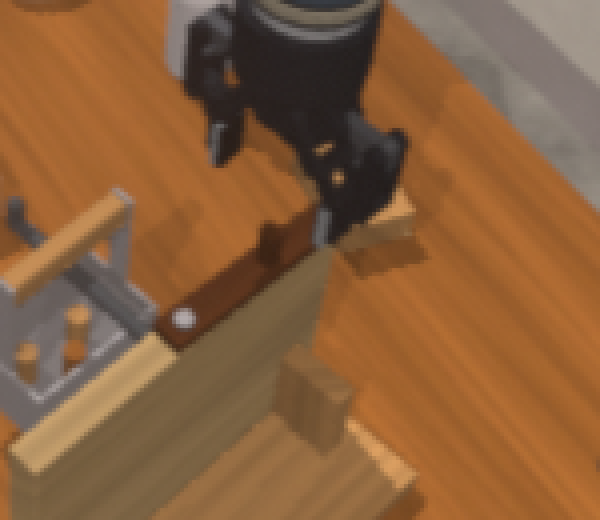

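>>> {"fn": "servo_tool", "kwargs": {"commands": [0, 0, 0.02, 0, 0, 0, 0.7, 0, 0, 0.03, 0, 0, 0, 0.7, 0, 0, 0.025, 0, 0, 0, 0.7, 0, 0, 0.015, 0, 0, 0, 0.7, 0, 0, 0, 0, 0, 0, 0.7, 0, 0, 0, 0, 0, 0, 0.7]}}

```text
t: 11.82
tcp_pos: [0.5863, -0.2018, 0.2136]
tool_rot: [-0.117, 0.993, 0.0, -0.001]
force: [0.4, -0.5, 0.8]
finger_gap: 0.845
gripper_force: 0.0
```

>>> {"fn": "servo_tool", "kwargs": {"commands": [0, 0, 0, 0, 0, 0, -1, 0, 0, 0, 0, 0, 0, -1, 0, 0, 0, 0, 0, 0, -1, 0, 0, 0, 0, 0, 0, -1, 0, 0, 0, 0, 0, 0, -1, 0, 0, 0, 0, 0, 0, -1, 0, 0, 0, 0, 0, 0, -1, 0, 0, 0, 0, 0, 0, -1, 0, 0, 0, 0, 0, 0, -1, 0, 0, 0, 0, 0, 0, -1], "force": 25}}

```text
t: 12.65
tcp_pos: [0.5872, -0.2026, 0.2145]
tool_rot: [-0.117, 0.993, -0.0, 0.0]
force: [0.2, 0.6, 3.8]
finger_gap: 0.155
gripper_force: 24.8
```

```bash
python3 -c "
from h import *;from station import manip
rk=(.5166,-.2043,.2339);m=1e-3
s=manip.sense();print(s['force'],s['finger_gap'])
w=s['tcp_pos']-[*place([0,0,0],*rk)[0]];c,q=np.cos(rk[2]),np.sin(rk[2]);print('rack xy',c*w[0]+q*w[1],-q*w[0]+c*w[1])
Ri=R.from_quat(s['tool_rot']).inv()
for a in np.arange(1.6,-.01,-.1): print(a.round(1),((Ri.apply(place(np.array([70*np.sin(a)-1.5,-12+70*np.cos(a),212])*m,*rk)[0]-s['tcp_pos'])/.5).round(4)[:2]).tolist())"
```

```text
[0.15228633 0.64217443 3.83162974] 0.1547585522550773
rack xy 0.06910726988703698 -0.01468363320321419
1.6 [0.0013, 0.0013]
1.5 [0.0016, 0.0153]
1.4 [0.0033, 0.0292]
1.3 [0.0063, 0.0428]
1.2 [0.0107, 0.0561]
1.1 [0.0165, 0.0689]
1.0 [0.0234, 0.081]
0.9 [0.0316, 0.0924]
0.8 [0.0408, 0.1029]
0.7 [0.051, 0.1124]
0.6 [0.0622, 0.1209]
0.5 [0.0741, 0.1282]
0.4 [0.0867, 0.1343]
0.3 [0.0998, 0.1391]
0.2 [0.1134, 0.1426]
0.1 [0.1272, 0.1447]
-0.0 [0.1412, 0.1454]
```

>>> {"fn": "servo_tool", "kwargs": {"commands": [0, 0.014, 0, 0, 0, 0, -1, 0.002, 0.014, 0, 0, 0, 0, -1, 0.003, 0.0136, 0, 0, 0, 0, -1, 0.0044, 0.0133, 0, 0, 0, 0, -1, 0.0058, 0.0128, 0, 0, 0, 0, -1, 0.0069, 0.0121, 0, 0, 0, 0, -1, 0.0082, 0.0114, 0, 0, 0, 0, -1, 0.0092, 0.0105, 0, 0, 0, 0, -1]}}

```text
t: 13.32
tcp_pos: [0.5559, -0.157, 0.2145]
tool_rot: [-0.117, 0.993, -0.0, 0.001]
force: [2.2, -1.8, 5.2]
finger_gap: 0.15
gripper_force: 25.1
```

>>> {"fn": "servo_tool", "kwargs": {"commands": [0.0102, 0.0095, 0, 0, 0, 0, -1, 0.0112, 0.0085, 0, 0, 0, 0, -1, 0.0119, 0.0073, 0, 0, 0, 0, -1, 0.0126, 0.0061, 0, 0, 0, 0, -1, 0.0131, 0.0048, 0, 0, 0, 0, -1, 0.0136, 0.0035, 0, 0, 0, 0, -1, 0.0138, 0.0021, 0, 0, 0, 0, -1, 0.0142, 0.0007, 0, 0, 0, 0, -1, 0, 0, 0, 0, 0, 0, -1, 0, 0, 0, 0, 0, 0, -1]}}

```text
t: 14.15
tcp_pos: [0.5009, -0.1494, 0.2143]
tool_rot: [-0.116, 0.993, -0.001, -0.001]
force: [1.5, -5.5, 7.1]
finger_gap: 0.148
gripper_force: 25.3
```

```bash
cat > k.py <<'E'
from h import *;from station import manip
rk=(.5166,-.2043,.2339);m=1e-3
s=manip.sense();print(s['force'],s['finger_gap'])
w=s['tcp_pos']-place([0,0,0],*rk)[0];c,q=np.cos(rk[2]),np.sin(rk[2]);print('rack xy',c*w[0]+q*w[1],-q*w[0]+c*w[1])
for n in ('scene','side'):
  C=manip.snapshot(n)
  cv2.imwrite('pics/k_%s.png'%n,C['img'][:,:,::-1])
  for d in manip.silhouettes(C,'keeper_knob')[:1]:
    px=d['pixels'];print(n,round(d['conf'],2),np.round(d['box']))
    best=[]
    for a in np.arange(-.5,1.7,.05):
      L=[[u*np.sin(a)+v*np.cos(a),-12+u*np.cos(a)-v*np.sin(a),207] for u,v in((-12,-12),(-12,12),(125,12),(125,-12))]
      K=[[70*np.sin(a)+7*np.cos(t),-12+70*np.cos(a)+7*np.sin(t),z] for z in(207,235) for t in np.arange(0,6.3,.6)]
      M=np.zeros((400,640),np.uint8)
      for P in (L,[[q[0],q[1],197] for q in L],K): cv2.fillConvexPoly(M,cv2.convexHull(proj(place(np.array(P)*m,*rk),C).round().astype(np.int32)),1)
      M=M>0;best.append((round((M&px).sum()/(M|px).sum(),2),round(float(a),2)))
    print(sorted(best)[::-1][:5])
E
python3 k.py
```

```text
[ 1.50114688 -5.5166109   7.09872343] 0.14763457001252545
rack xy -0.002573233374343257 0.05708169075525256
scene 0.91 [239. 154.  43.  11.]
[(np.float64(0.63), -0.0), (np.float64(0.62), -0.05), (np.float64(0.61), 0.05), (np.float64(0.57), 0.1), (np.float64(0.52), 0.15)]
side 0.7 [327. 239.  43.  37.]
[(np.float64(0.65), -0.0), (np.float64(0.63), 0.05), (np.float64(0.62), -0.05), (np.float64(0.57), -0.1), (np.float64(0.53), 0.1)]
```

>>> {"fn": "servo_tool", "kwargs": {"commands": [0, 0, 0, 0, 0, 0, -0.5, 0, 0, 0, 0, 0, 0, -0.2, 0, 0, 0, 0, 0, 0, 0, 0, 0, 0, 0, 0, 0, 0, 0, 0, 0, 0, 0, 0, 0]}}

```text
t: 14.77
tcp_pos: [0.5011, -0.1478, 0.2133]
tool_rot: [-0.117, 0.993, 0.001, -0.001]
force: [0.5, -0.6, 1.3]
finger_gap: 0.5
gripper_force: 0.0
```

>>> {"fn": "servo_tool", "kwargs": {"commands": [0, 0, -0.01, 0, 0, 0, 0, 0, 0, -0.03, 0, 0, 0, 0, 0, 0, -0.05, 0, 0, 0, 0, 0, 0, -0.05, 0, 0, 0, 0, 0, 0, -0.05, 0, 0, 0, 0, 0, 0, -0.05, 0, 0, 0, 0, 0, 0, -0.02, 0, 0, 0, 0, 0, 0, 0, 0, 0, 0, 0, 0, 0, 0, 0, 0, 0, 0]}}

```text
t: 15.52
tcp_pos: [0.5018, -0.1482, 0.3437]
tool_rot: [-0.117, 0.993, 0.0, -0.0]
force: [0.7, 0.1, -1.2]
finger_gap: 0.499
gripper_force: 0.0
```

```bash
python3 k.py; python3 -c "
import cv2
a=cv2.imread('pics/k_scene.png')[120:220,190:350];b=cv2.imread('pics/k_side.png')[180:380,280:440]
a=cv2.resize(a,(480,300),interpolation=3);b=cv2.resize(b,(240,300),interpolation=3);cv2.imwrite('pics/fin.png',cv2.hconcat([a,b]))"
```

```text
[ 0.68520288  0.11830957 -1.21585569] 0.4988350760035324
rack xy -0.0014249441203442858 0.05797379338376073
scene 0.5 [308. 256.  14.  42.]
[(np.float64(0.0), 1.65), (np.float64(0.0), 1.6), (np.float64(0.0), 1.55), (np.float64(0.0), 1.5), (np.float64(0.0), 1.45)]
side 0.95 [328. 241.  42.  36.]
[(np.float64(0.86), -0.0), (np.float64(0.85), 0.05), (np.float64(0.78), -0.05), (np.float64(0.74), 0.1), (np.float64(0.64), 0.15)]
```

View pics/fin.png

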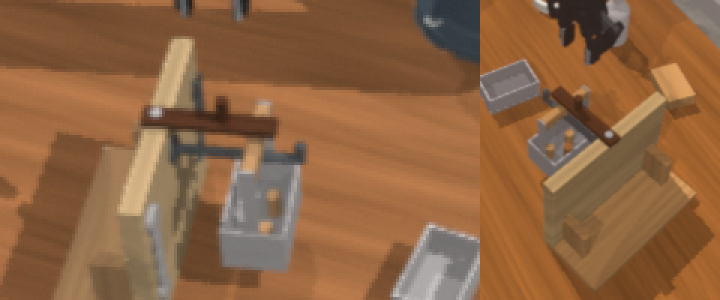

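The picture shows the caddy hanging on the hook, with the turnbutton straight out over the arm (bar at about (150,115)–(275,127), parallel to the arm). The gripper is well clear.

```bash
python3 -c "
from station import manip
print(manip.sign_off())"
```

```text
the job is handed in; nothing more can be done
None
```

The caddy hangs by its grip on the hook arm, the turnbutton points straight out over it (measured angle about 0 rad), the other things on the bench were not touched, and the job was handed in at about 15.6 s.

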